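# Load-test a battery in the drawer tester

## Task

Test the AA battery under full load: lay it crosswise in the cradle in the tester's open drawer, let it go, and slide the drawer fully shut. Then press the red lever of the spring-return dial down past the first two clicks to the third (red mark) and finish while still holding it there, because it springs back when let go. Leave the dial alone until the drawer is shut, and leave the other things on the worktop where they are.

Things in the scene. Friction and masses are not known exactly. Their poses are not given: they have to be found in the camera images.
- battery: Battery to be tested: a loose AA cell, red and silver, 50 mm long, 15 mm thick (17 mm for contacts), 23 to 35 g, lying on the worktop. Origin: middle of its underside; its length is its own y. Grasp it across its thickness; it can roll.
- battery_center (a point): Middle of the battery, on its long axis: 8 mm above what it lies on, however it has rolled. Its y runs along the battery.
- tester: Battery load tester, a low grey case fixed to the worktop: 115 mm deep (x), 150 mm wide (y), 60 mm high, green display on the roof. Origin under the middle of the case at worktop height; the front, with the drawer, faces its own -x. The dial sits outside its right (-y) side: 60 mm across on a black disc 72 mm across, whose top is 91 mm above the worktop.
- drawer (a joint): How far the tester's drawer is out, m: 0 fully shut, 0.09 fully out; starts at 0.080 to 0.088, its whole inside bared. Slides along the tester's x (shuts toward +x), needs 1 to 2 N, stays where left. White tray, blue front panel 104 mm wide, 8 mm thick, its top 42 mm above the worktop.
- drawer_cradle (a point): Middle of the cradle on the drawer's inner floor, 16 mm above the worktop; moves with the drawer, axes as the tester's. Tray inside: 76 mm along x, 94 mm along y; side walls 16, rear wall 10, front panel 26 mm above the floor. Cradle: two black ribs 60 mm long along y, 3.5 mm high, 12.5 mm in front of and behind this point; the battery lies between them, its length along y.
- drawer_lip (a point): Middle of the outer edge of the drawer's black pull lip, 32 mm above the worktop; moves with the drawer, axes as the tester's. The lip is 60 mm wide (y), 8 mm high, and stands 12 mm out from the blue panel. Push it along the tester's +x to shut the drawer.
- dial_axis (a point): Point on the dial's axis, level with the middle of the lever's pad: 98 mm to the right (-y) of the tester's middle, 55 mm above the worktop. The axis runs along the tester's y. Axes as the tester's.
- load_dial (a joint): Turn of the dial, rad: 0 at rest (lever up), grows as the lever is pressed down. Light clicks at 0.33 (first, green mark), 0.67 (second, yellow) and 1.00 (third, red: full load); a firm end stop just behind it at 1.08. A spring drives it back to 0 when let go; the clicks do not hold it. Pressing the pad takes 4 to 8 N, rising on the way by 1 to 2 N as it leaves each click, and 7 to 8 N to stay at the third.
- lever_pad (a point): Middle of the upper (pressing) face of the pad of the dial's red thumb lever; turns with the dial. Pad 22 mm along the lever, 32 mm wide (y), 8 mm thick, 62 mm from the dial's axis, pointing from it to the tester's -x: 0.75 rad above level at rest (this point 100 mm above the worktop), 0.25 rad below level at the third click (44 mm). Press it from above, following its arc.
- pen: Bystander, to be left alone: blue pen, 145 mm long, 9 mm thick, lying flat. Origin at the middle of its underside.
- peg_green: Bystander, to be left alone: green clothes peg, 72 x 15 x 12 mm, lying flat. Origin at the middle of its underside.
- peg_white: Bystander, to be left alone: white clothes peg, 72 x 15 x 12 mm, lying flat. Origin at the middle of its underside.
- dosing_cup: Bystander, to be left alone: pale grey round plastic dosing cup, 66 mm wide, 50 mm high, open at the top. Origin at the middle of its underside.
- tape_roll: Bystander, to be left alone: roll of black tape lying flat, 58 mm across, 19 mm high. Origin at the middle of its underside.
- keys: Bystander, to be left alone: small bunch of keys with a white tag, lying flat, 110 x 121 x 8 mm. Origin at the middle of its underside.
Things that resemble listed ones, but are neither listed nor needed, are in the scene too. Of the things that look like the tester, the larger one is meant.

How it is judged:
On the way, in this order (a step that is already met when the one before it is completed fails the run):
1. the battery lies in the cradle of the open drawer, let go (x of battery_center in the frame of drawer_cradle between -0.012 and 0.012 m and y of battery_center in the frame of drawer_cradle between -0.024 and 0.024 m and z of battery_center in the frame of drawer_cradle between 0 and 0.016 m and angle between the y axis of battery and the y axis of drawer_cradle, either way round below 0.35 rad and value of joint drawer above 0.05 m and contact force between the fingers and battery below 0.1 N and linear speed of battery below 0.03 m/s), for 0.2 s.
2. the drawer is fully shut with the battery in the cradle and the dial still at rest (x of battery_center in the frame of drawer_cradle between -0.012 and 0.012 m and y of battery_center in the frame of drawer_cradle between -0.024 and 0.024 m and z of battery_center in the frame of drawer_cradle between 0 and 0.016 m and angle between the y axis of battery and the y axis of drawer_cradle, either way round below 0.35 rad and value of joint drawer below 0.004 m and value of joint load_dial below 0.1 rad), for 0.2 s.
3. the dial is pressed to the third click (value of joint load_dial above 0.93 rad and contact force between any of the fingers, the arm and load_dial above 1 N), for 0.3 s.
At the end, for the whole second after the job is handed in: The robot is still pressing the dial's lever (more than 1 N) and the dial stands at the third click (0.93 rad or more) without moving, the drawer is shut to within 4 mm, and the battery lies in its cradle (within 12 mm across and 24 mm along, length within 0.35 rad of crosswise) (all of step 3 and x of battery_center in the frame of drawer_cradle between -0.012 and 0.012 m and y of battery_center in the frame of drawer_cradle between -0.024 and 0.024 m and z of battery_center in the frame of drawer_cradle between 0 and 0.016 m and angle between the y axis of battery and the y axis of drawer_cradle, either way round below 0.35 rad and value of joint drawer below 0.004 m and velocity of joint load_dial between -0.1 and 0.1 rad/s and linear speed of battery below 0.03 m/s); the arm keeps its last pose, push and grip.
It fails at once if a bystander was moved by more than 30 mm (distance of any of pen, peg_green, peg_white, dosing_cup, tape_roll, keys from where it was at the start of the episode above 0.03 m).
It fails at once if the dial was turned while the drawer was not shut (value of joint load_dial above 0.25 rad and value of joint drawer above 0.006 m).
It also fails if it takes over 59 s, if anything falls off the work surface, if the arm or the gripper's body presses on something with over 40 N, if the wrist force passes 120 N, or if a joint passes its speed limit or range.

## Robot

A 7-joint arm with a two-finger parallel gripper is mounted at the origin on a cart in front of the work surface, level with it; the furniture and walls round the work are solid. World frame = base frame: x ahead of the robot, y to its left, z up, the work surface at z = 0. Lengths are in m, angles in rad, forces in N, time in s.
With the tool pointing down it reaches from about 0.4 to 0.9 m from the base axis. Payload 5.6 kg.
Tool frame: the origin (TCP) lies midway between the tips of the shut fingers; the grasp point (between the pads) lies 19 mm behind it (ctrl.tcp_to_grasp is the distance from the TCP to the grasp point, in m); z points along the fingers, y is the line along which they close (so a half turn about z gives the same grasp; the last joint's range is limited). The gripper opens to 92 mm and grips with 3 to 60 N. Pads are 20 mm wide; open, the fingers measure 128 mm over their backs; the gripper's body (75 mm by 189 mm) begins 69 mm behind the grasp point.
Start: joints at [0.759, 0.468, -0.012, 1.603, 0.006, 1.071, -0.056], TCP at [0.452, -0.467, 0.215] pointing down, gripper open.
Joint ranges: [-2.53, 2.53], [-0.31, 2.02], [-1.57, 1.55], [0.28, 2.44], [-1.29, 4.43], [0.15, 1.84], [-2.92, 2.92]. Speed limits (rad/s): [2.57, 2.57, 3.14, 3.14, 3.14, 3.14, 3.14].

## Interface

Orientations are given as a unit quaternion [x, y, z, w].
In Python, from cell import ctrl gives the robot as it stands.
- The arm moves only by the tool carry_out, never from a script. Its argument "rows" is a list of rows, each an object with "offset": the shift along the world's x, y, z in mm, a list of three; "turn": the turn, a rotation vector about the world's x, y, z in rad, a list of three; "hand": the closure, from -1 (fully open) to 1 (shut), so that 0 is half open. In form: [{"offset": [x, y, z], "turn": [rx, ry, rz], "hand": hand}, ...]. A call has 1 to 20 rows; each row shifts and turns the commanded pose from where the row before left it; what a row does not reach is not made up. A row lasts 1/8 s, in which the tool goes at most 62.5 mm and 10.7 degrees, less where a joint would pass 70% of its speed; a pose out of reach is approached as far as the arm can. A call is refused whole if a number of a shift passes 62.5 or a number of a turn 0.188, either way. A call with a gripper value outside its range is refused whole. The fingers move at their own pace and stop on an object; "force" is the grip in N (left out, the last holds). Time passes only in rows, so rows that do not move let the fingers close. It gives the time, the measured TCP pose, the force, the opening and the grip force at its end, in the units of the state.
- ctrl.get_state(): the state, without advancing time (a new reading comes with each control period).
- ctrl.capture(name): name is "side" or "top" or "wrist"; returns a dict with "color" (400x640x3 uint8, blue, green, red), "intrinsics" (3x3 intrinsics, pixels), "dist_coeffs" ([k1, k2, p1, p2, k3] as OpenCV has them; the pictures are not rectified), "world_from_camera" (4x4, takes a point from camera to world coordinates). Camera axes: x right, y up, looking along -z (the intrinsics and any distortion apply to the point x, -y, -z); pixel columns grow to the right and rows downward; lengths in m; the calibration is good to about 2 mm. A picture is of the moment at which its call begins. There is no depth.
- ctrl.finish_job(): hands the job in; it is judged then, once.
The state is a dict: "t": time; "joint_pos": joint angles; "qvel": joint speeds; "joint_efforts": joint torques, N m; "position": TCP position; "eef_rot": TCP orientation; "ft_force": force on the tool from outside, world axes, zero at the start; "wrist_torque": the same for the moment, N m; "width": finger opening in m; "gripper_force": force on a finger pad.
Only numpy, scipy, OpenCV 4.12 (cv2) and the standard library are available. Lean on these libraries where they do the work, as an engineer would, in place of code of your own. Each camera call takes 0.05 s, during which the arm holds its last target. There are 200 camera calls.

## Working session

There is one attempt and no reset: what is moved stays moved. The work goes in short steps, Python scripts to look and compute and a tool call to move; the robot and the scene stay as the last step left them, time stands still between calls to the robot, and variables do not carry over. Pictures are saved under pics/ and viewed, at most 10 in all, crops included, and the job is handed in when it is done.

Besides the shell and the picture viewer there is one more tool, called after ">>>" in YAML: its name, and indented under it one key for each argument. carry_out: Moves the arm, as the interface text tells. Its arguments: {"type":"object","properties":{"rows":{"type":"array"},"force":{"type":"number"}},"required":["rows"]}

```bash
mkdir -p pics; cat > h.py <<'E'
import numpy as np, cv2
from cell import ctrl
def cap(n):
    return ctrl.capture(n)
def ray(c,uv):
    K=np.array(c["intrinsics"]);d=np.array(c["dist_coeffs"]);T=np.array(c["world_from_camera"])
    p=cv2.undistortPoints(np.array(uv,float).reshape(-1,1,2),K,d).reshape(-1,2)
    v=np.c_[p[:,0],-p[:,1],-np.ones(len(p))]@T[:3,:3].T
    return T[:3,3],v
def onz(c,uv,z):
    o,v=ray(c,uv); z=np.broadcast_to(z,len(v))
    return o+v*((z-o[2])/v[:,2])[:,None]
def proj(c,P):
    T=np.linalg.inv(np.array(c["world_from_camera"]));P=np.atleast_2d(P)@T[:3,:3].T+T[:3,3]
    return cv2.projectPoints(P*[1,-1,-1],np.zeros(3),np.zeros(3),np.array(c["intrinsics"]),np.array(c["dist_coeffs"]))[0].reshape(-1,2)
E
python3 - <<'E'
from h import *
import pickle
for n in ["top","side"]:
    c=cap(n); pickle.dump(c,open(n+".pkl","wb")); cv2.imwrite(f"pics/{n}0.png",c["color"]); print(n,np.round(c["world_from_camera"],3).tolist())
print(ctrl.get_state())
E
```

```text
top [[-0.018, 0.994, -0.107, 0.406], [-1.0, -0.019, -0.005, -0.026], [-0.007, 0.107, 0.994, 1.239], [0.0, 0.0, 0.0, 1.0]]
side [[-0.199, 0.475, -0.857, -0.91], [-0.98, -0.076, 0.186, 0.266], [0.023, 0.877, 0.481, 0.888], [0.0, 0.0, 0.0, 1.0]]
{'t': 0.1, 'joint_pos': array([ 0.75898215,  0.46830761, -0.0115786 ,  1.60352245,  0.00596916,
        1.07139253, -0.05629415]), 'qvel': array([-0.00249503, -0.00260894, -0.00034503, -0.00365692,  0.00078014,
        0.00045641, -0.00016274]), 'joint_efforts': array([ 5.77434057e-04, -5.21649563e+01, -1.28112693e-02, -2.44370735e+01,
       -5.68245293e-02,  1.40378333e-02,  1.07069618e-04]), 'position': array([ 0.45151861, -0.46685431,  0.21372733]), 'eef_rot': array([ 9.27038472e-01,  3.74965378e-01, -3.44479158e-04, -7.19532596e-04]), 'ft_force': array([ 1.39766941, -0.82503878, -0.2722036 ]), 'wrist_torque': array([-0.02167557, -0.00766941, -0.01535091]), 'gripper_force': 0.0, 'width': 0.09148516495899851}
```

View pics/top0.png

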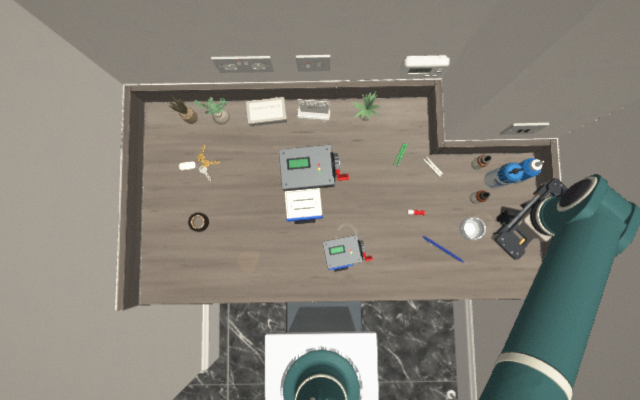

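View pics/side0.png

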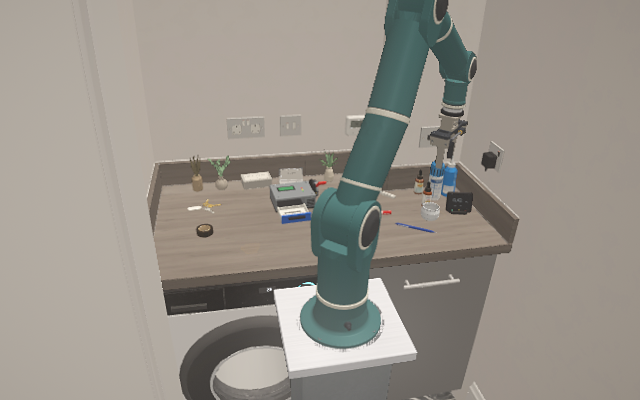

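Top view: tester-like objects are the larger one at (307,168), with its open drawer at (303,205), and the smaller decoy at (342,252). Battery candidates are the red/silver cell at (416,212), the red levers at (342,177) and (367,258), and the bottles at (482,160) and (480,197). I choose the cell at (416,212) and the larger tester, and check both in one close crop.

```bash
python3 - <<'E'
from h import *
import pickle
c=pickle.load(open("top.pkl","rb"));im=c["color"]
a=cv2.resize(im[140:230,270:360],None,fx=5,fy=5,interpolation=cv2.INTER_CUBIC)
b=cv2.resize(im[190:235,390:440],None,fx=6,fy=6,interpolation=cv2.INTER_CUBIC)
o=np.zeros((450,750,3),np.uint8);o[:450,:450]=a;o[:270,450:750]=b
cv2.imwrite("pics/crop1.png",o)
hsv=cv2.cvtColor(im,cv2.COLOR_BGR2HSV)
def blobs(m,lo,x0,y0,x1,y1,z,name):
    mm=np.zeros_like(m);mm[y0:y1,x0:x1]=m[y0:y1,x0:x1]
    for q in cv2.findContours(mm,cv2.RETR_EXTERNAL,cv2.CHAIN_APPROX_NONE)[0]:
        if len(q)<lo: continue
        r=cv2.minAreaRect(q);bx=cv2.boxPoints(r);P=onz(c,np.r_[[r[0]],bx],z)
        print(name,np.round(r[0],1),np.round(r[1],1),np.round(r[2],1),np.round(P[:,:2],4).tolist())
red=((hsv[...,0]<8)|(hsv[...,0]>172))&(hsv[...,1]>150)&(hsv[...,2]>60)
red=red.astype(np.uint8)*255
blobs(red,6,390,190,440,235,.008,"bat red")
blobs(red,6,325,160,360,190,.10,"lever")
# battery whole: differs from wood
d=im[190:235,395:440].astype(float);wood=np.median(d.reshape(-1,3),0)
m=np.zeros(im.shape[:2],np.uint8);m[190:235,395:440]=(np.abs(d-wood).max(2)>45)*255
blobs(m,10,395,190,440,230,.008,"bat all")
blue=((hsv[...,0]>105)&(hsv[...,0]<128)&(hsv[...,1]>150)).astype(np.uint8)*255
blobs(blue,10,275,200,335,235,.042,"panel")
grey=((np.abs(im.astype(int)-im.mean(2,keepdims=True)).max(2)<14)&(im.mean(2)>70)&(im.mean(2)<150)).astype(np.uint8)*255
grey=cv2.morphologyEx(grey,cv2.MORPH_OPEN,np.ones((3,3)))
blobs(grey,60,270,140,345,195,.06,"roof")
E
```

```text
bat red [419. 212.] [ 4. 10.] 90.0 [[0.4915, -0.2945], [0.4977, -0.2802], [0.4971, -0.3093], [0.4854, -0.3088], [0.4859, -0.2797]]
lever [342. 175.] [10. 12.] 90.0 [[0.5905, -0.0686], [0.6047, -0.0525], [0.604, -0.0853], [0.5764, -0.0847], [0.577, -0.0519]]
bat all [416. 212.] [ 4. 16.] 90.0 [[0.4917, -0.2858], [0.498, -0.2627], [0.4971, -0.3093], [0.4854, -0.3088], [0.4863, -0.2622]]
panel [304.  218.4] [ 2.1 34.2] 84.6 [[0.4772, 0.0401], [0.4764, 0.0889], [0.4838, -0.0083], [0.4779, -0.0087], [0.4705, 0.0884]]
```

View pics/crop1.png

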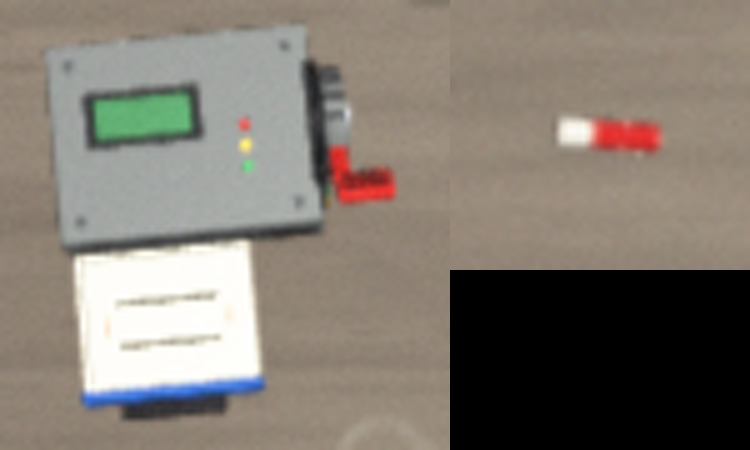

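```bash
python3 - <<'E'
from h import *
import pickle
c=pickle.load(open("top.pkl","rb"))
f=lambda p,s,o:(np.array(p,float)+.5)/s-.5+np.array(o)
p=lambda q,z:onz(c,f(q,5,(270,140)),z)[:,:2]
roof=p([(47,50),(303,26),(322,222),(63,240)],.06);print("roof",np.round(roof,4).tolist(),roof.mean(0))
ribs=p([(117,303),(217,294),(122,348),(221,338)],.0195);print("ribs",np.round(ribs,4).tolist(),ribs.mean(0))
for a,b in[(roof[0],roof[1]),(roof[3],roof[2]),(ribs[0],ribs[1]),(ribs[2],ribs[3])]:
    d=a-b;print("yaw",np.arctan2(-d[0],d[1]))
lip=p([(122,415),(227,409)],.036);print("lip",lip.mean(0))
bt=onz(c,f([(558-450,131),(661-450,138)],6,(390,190)),.008);print("bat",bt[:,:2],bt.mean(0))
E
```

```text
roof [[0.6738, 0.1079], [0.6848, -0.0384], [0.5717, -0.0469], [0.5643, 0.0996]] [0.62364561 0.03055657]
ribs [[0.5321, 0.0728], [0.5362, 0.0144], [0.5057, 0.0701], [0.5105, 0.0125]] [0.52113434 0.04245692]
yaw 0.07520907169001813
yaw 0.05056255044328888
yaw 0.07102584920706476
yaw 0.08190255647754364
lip [0.46714245 0.03921098]
bat [[ 0.49386052 -0.26128383]
 [ 0.48950376 -0.31117733]] [ 0.49168214 -0.28623058  0.008     ]
```

>>> carry_out:
  rows:
    - {"offset": [0,30,0],"turn": [0,0,0.16],"hand": -0.2}
    - {"offset": [0,30,0],"turn": [0,0,0.16],"hand": -0.2}
    - {"offset": [0,30,0],"turn": [0,0,0.16],"hand": -0.2}
    - {"offset": [0,30,0],"turn": [0,0,0.16],"hand": -0.2}
    - {"offset": [0,30,0],"turn": [0,0,0.16],"hand": -0.2}
    - {"offset": [0,30,0],"turn": [0,0,0],"hand": -0.2}
    - {"offset": [0,0,0],"turn": [0,0,0],"hand": -0.2}
    - {"offset": [0,0,0],"turn": [0,0,0],"hand": -0.2}
    - {"offset": [0,0,0],"turn": [0,0,0],"hand": -0.2}
  force: 10

```text
t: 1.23
position: [0.4516, -0.2885, 0.2144]
eef_rot: [0.708, 0.706, -0.0, 0.0]
ft_force: [0.6, -0.1, -0.1]
width: 0.0554
gripper_force: 0.0
```

```bash
python3 - <<'E'
from h import *
c=cap("wrist");im=c["color"];cv2.imwrite("pics/w1.png",im)
T=np.array(c["world_from_camera"]);print(np.round(T,3).tolist())
hsv=cv2.cvtColor(im,cv2.COLOR_BGR2HSV)
red=(((hsv[...,0]<8)|(hsv[...,0]>172))&(hsv[...,1]>150)&(hsv[...,2]>60)).astype(np.uint8)*255
for q in cv2.findContours(red,cv2.RETR_EXTERNAL,cv2.CHAIN_APPROX_NONE)[0]:
    if len(q)<20: continue
    r=cv2.minAreaRect(q);P=onz(c,np.r_[[r[0]],cv2.boxPoints(r)],.008);print(r,np.round(P[:,:2],4).tolist())
print(proj(c,[[.4917,-.2862,.008]]))
E
```

```text
[[1.0, 0.004, 0.002, 0.453], [-0.004, 0.971, 0.238, -0.222], [-0.001, -0.238, 0.971, 0.384], [0.0, 0.0, 0.0, 1.0]]
((358.0769348144531, 178.88462829589844), (11.783299446105957, 27.287641525268555), 7.125016689300537) [[0.4922, -0.2935], [0.4838, -0.3087], [0.4872, -0.2769], [0.5006, -0.2787], [0.4974, -0.3105]]
((230.0, 16.5), (27.0, 30.0), 90.0) [[0.3554, -0.1205], [0.3406, -0.1073], [0.3718, -0.1077], [0.3704, -0.1338], [0.3387, -0.1334]]
[[357.73653864 172.60044746]]
```

View pics/w1.png

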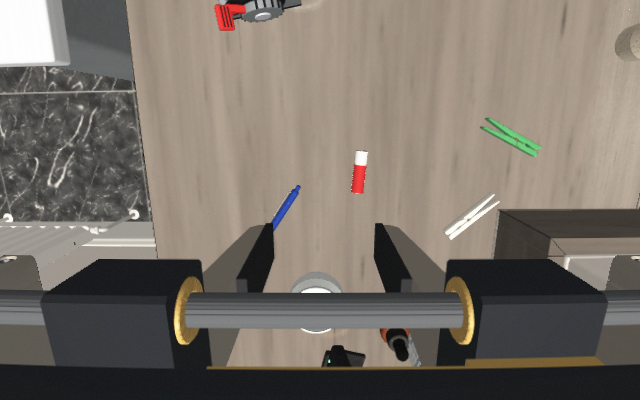

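The wrist view shows the red/white cell at (359,172), with its centre near (0.492,-0.285) and a yaw of -0.1. The pen tip is at (297,188) and the pegs at (470,217) and (510,138), all clear of the reach. I'm descending with a 40 mm opening.

>>> carry_out:
  rows:
    - {"offset": [20,2,-40],"turn": [0,0,-0.05],"hand": 0.13}
    - {"offset": [20.5,1.5,-40],"turn": [0,0,-0.05],"hand": 0.13}
    - {"offset": [0,0,-40],"turn": [0,0,0],"hand": 0.13}
    - {"offset": [0,0,-40],"turn": [0,0,0],"hand": 0.13}
    - {"offset": [0,0,-30],"turn": [0,0,0],"hand": 0.13}
    - {"offset": [0,0,-12],"turn": [0,0,0],"hand": 0.13}
    - {"offset": [0,0,-6],"turn": [0,0,0],"hand": 0.13}
    - {"offset": [0,0,0],"turn": [0,0,0],"hand": 0.13}
    - {"offset": [0,0,0],"turn": [0,0,0],"hand": 0.13}

```text
t: 2.4
position: [0.4932, -0.2842, 0.0077]
eef_rot: [0.742, 0.67, 0.0, 0.001]
ft_force: [-0.2, -0.2, -0.3]
width: 0.04
gripper_force: 0.0
```

>>> carry_out:
  rows:
    - {"offset": [0,0,-2.5],"turn": [0,0,0],"hand": 0.13}
    - {"offset": [0,0,0],"turn": [0,0,0],"hand": 0.4}
    - {"offset": [0,0,0],"turn": [0,0,0],"hand": 0.6}
    - {"offset": [0,0,0],"turn": [0,0,0],"hand": 0.8}
    - {"offset": [0,0,0],"turn": [0,0,0],"hand": 0.9}
    - {"offset": [0,0,0],"turn": [0,0,0],"hand": 0.9}
    - {"offset": [0,0,0],"turn": [0,0,0],"hand": 0.9}
    - {"offset": [0,0,0],"turn": [0,0,0],"hand": 0.9}
  force: 10

```text
t: 3.4
position: [0.4924, -0.2837, 0.0042]
eef_rot: [0.742, 0.67, 0.0, 0.0]
ft_force: [0.7, -0.8, 1.0]
width: 0.0167
gripper_force: 10.0
```

>>> carry_out:
  rows:
    - {"offset": [0,0,15],"turn": [0,0,0],"hand": 0.9}
    - {"offset": [0,0,40],"turn": [0,0,0],"hand": 0.9}
    - {"offset": [0,0,50],"turn": [0,0,0],"hand": 0.9}
    - {"offset": [0,0,50],"turn": [0,0,0],"hand": 0.9}
    - {"offset": [0,15,30],"turn": [0,0,0.05],"hand": 0.9}
    - {"offset": [-5,35,20],"turn": [0,0,0.05],"hand": 0.9}
    - {"offset": [-5,45,0],"turn": [0,0,0.075],"hand": 0.9}
    - {"offset": [-5,45,0],"turn": [0,0,0],"hand": 0.9}
    - {"offset": [-5,45,0],"turn": [0,0,0],"hand": 0.9}
    - {"offset": [0,45,0],"turn": [0,0,0],"hand": 0.9}
    - {"offset": [0,45,0],"turn": [0,0,0],"hand": 0.9}
    - {"offset": [0,35,0],"turn": [0,0,0],"hand": 0.9}
    - {"offset": [0,10,0],"turn": [0,0,0],"hand": 0.9}
    - {"offset": [0,0,0],"turn": [0,0,0],"hand": 0.9}
    - {"offset": [0,0,0],"turn": [0,0,0],"hand": 0.9}
    - {"offset": [0,0,0],"turn": [0,0,0],"hand": 0.9}

```text
t: 5.4
position: [0.4724, 0.0349, 0.209]
eef_rot: [0.682, 0.732, -0.0, 0.0]
ft_force: [-0.6, -0.1, -0.4]
width: 0.0164
gripper_force: 10.0
```

```bash
python3 - <<'E'
from h import *
import pickle
c=cap("wrist");pickle.dump(c,open("w2.pkl","wb"));cv2.imwrite("pics/w2.png",c["color"])
print(proj(c,[[.521,.0425,.0195],[.467,.039,.036]]))
E
```

```text
[[367.40486799 173.58054876]
 [317.9205753  175.95366618]]
```

View pics/w2.png

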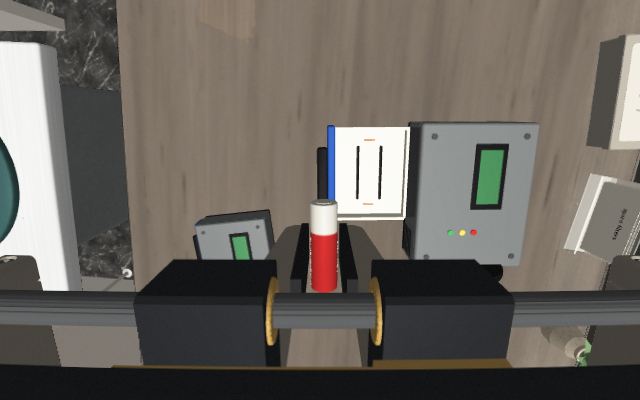

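The wrist view shows the ribs at columns 358 and 380 with the cradle centre at (369,172.5), within 2 mm of the top-view estimate. The held battery, at (324,245), is aligned with the ribs.

>>> carry_out:
  rows:
    - {"offset": [25,5,0],"turn": [0,0,0],"hand": 0.9}
    - {"offset": [24.5,4,0],"turn": [0,0,0],"hand": 0.9}
    - {"offset": [0,0,-40],"turn": [0,0,0],"hand": 0.9}
    - {"offset": [0,0,-40],"turn": [0,0,0],"hand": 0.9}
    - {"offset": [0,0,-40],"turn": [0,0,0],"hand": 0.9}
    - {"offset": [0,0,-25],"turn": [0,0,0],"hand": 0.9}
    - {"offset": [0,0,-15],"turn": [0,0,0],"hand": 0.9}
    - {"offset": [0,0,-10],"turn": [0,0,0],"hand": 0.9}
    - {"offset": [0,0,-6],"turn": [0,0,0],"hand": 0.9}
    - {"offset": [0,0,0],"turn": [0,0,0],"hand": 0.9}
    - {"offset": [0,0,0],"turn": [0,0,0],"hand": 0.9}

```text
t: 6.82
position: [0.5224, 0.0453, 0.0337]
eef_rot: [0.681, 0.732, 0.0, 0.0]
ft_force: [0.6, 0.4, -1.0]
width: 0.0161
gripper_force: 10.0
```

```bash
python3 - <<'E'
from h import *
c=cap("wrist");d=cap("top")
cv2.imwrite("pics/w3.png",np.hstack([cv2.resize(c["color"][100:340,200:500],None,fx=1.5,fy=1.5),cv2.resize(d["color"][150:240,270:350],(320,360))]))
E
```

```text
(no output)
```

View pics/w3.png

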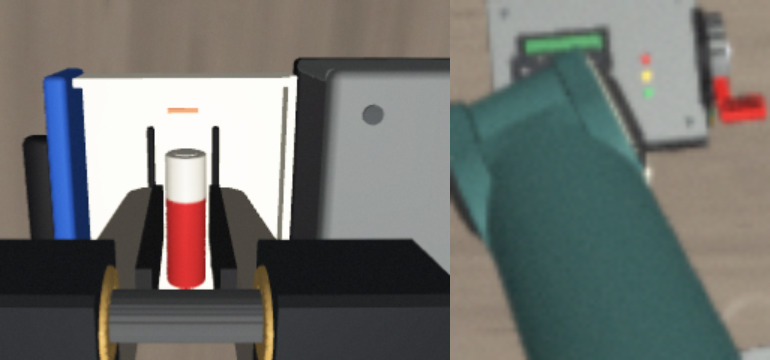

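The battery end at (186,155) in the crop sits midway between the ribs at 151 and 215. I'm lowering 11.5 mm and letting go with a partial opening.

>>> carry_out:
  rows:
    - {"offset": [0,0,-6],"turn": [0,0,0],"hand": 0.9}
    - {"offset": [0,-1,-3.5],"turn": [0,0,0],"hand": 0.9}
    - {"offset": [0,0,-2],"turn": [0,0,0],"hand": 0.9}
    - {"offset": [0,0,0],"turn": [0,0,0],"hand": 0.9}
    - {"offset": [0,0,0],"turn": [0,0,0],"hand": 0.9}
    - {"offset": [0,0,0],"turn": [0,0,0],"hand": 0.6}
    - {"offset": [0,0,0],"turn": [0,0,0],"hand": 0.5}
    - {"offset": [0,0,0],"turn": [0,0,0],"hand": 0.5}
    - {"offset": [0,0,0],"turn": [0,0,0],"hand": 0.5}
    - {"offset": [0,0,0],"turn": [0,0,0],"hand": 0.5}

```text
t: 8.18
position: [0.5219, 0.0442, 0.0216]
eef_rot: [0.681, 0.732, -0.0, 0.0]
ft_force: [0.1, 0.2, 0.3]
width: 0.0229
gripper_force: 0.0
```

>>> carry_out:
  rows:
    - {"offset": [0,0,10],"turn": [0,0,0],"hand": 0.5}
    - {"offset": [0,0,30],"turn": [0,0,0],"hand": 0.5}
    - {"offset": [0,0,50],"turn": [0,0,0],"hand": 0.7}
    - {"offset": [0,0,50],"turn": [0,0,0],"hand": 1}
    - {"offset": [-30,0,20],"turn": [0,0,0],"hand": 1}
    - {"offset": [-40,0,0],"turn": [0,0,0],"hand": 1}
    - {"offset": [-28,-5,0],"turn": [0,0,0],"hand": 1}
    - {"offset": [0,0,0],"turn": [0,0,0],"hand": 1}
    - {"offset": [0,0,0],"turn": [0,0,0],"hand": 1}
    - {"offset": [0,0,0],"turn": [0,0,0],"hand": 1}

```text
t: 9.43
position: [0.425, 0.0395, 0.1818]
eef_rot: [0.681, 0.732, 0.0, 0.0]
ft_force: [-0.8, 0.5, 0.5]
width: 0.0006
gripper_force: 0.0
```

```bash
python3 - <<'E'
from h import *
import pickle
c=cap("wrist");pickle.dump(c,open("w4.pkl","wb"));cv2.imwrite("pics/w4.png",c["color"])
E
```

```text
(no output)
```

View pics/w4.png

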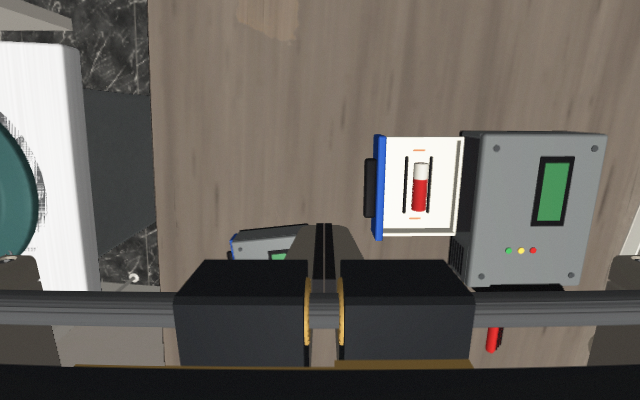

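Wrist view: the battery lies at (420,188) between the ribs at 406 and 431, let go, and the lip edge is at column 364, rows 158–217. Next I measure the lip and tester pose.

```bash
python3 - <<'E'
from h import *
import pickle
c=pickle.load(open("w4.pkl","rb"))
print("lip",onz(c,[(364,159),(364,216)],.034)[:,:2].mean(0))
print("cradle",onz(c,[(418.5,185)],.0195)[:,:2])
rf=onz(c,[(480,132),(603,135),(587,290),(470,287)],.06)[:,:2];print("roof",rf.tolist(),rf.mean(0))
sc=onz(c,[(496,148),(594,149),(571,275),(481,276)],.06)[:,:2];print("screws",sc.tolist(),sc.mean(0))
t=pickle.load(open("top.pkl","rb"))
q=(np.array([(68,66),(284,45),(298,202),(80,222)])+.5)/5-.5+[270,140]
s2=onz(t,q,.06)[:,:2];print("screws top",s2.tolist(),s2.mean(0))
q=(np.array([(338,186),(394,183)])+.5)/5-.5+[270,140]
print("pad top",onz(t,q,.1)[:,:2])
E
```

```text
lip [0.4657083  0.03957938]
cradle [[0.5232998 0.0438822]]
roof [[0.5581999849654669, 0.10222621317033817], [0.6699320191916752, 0.10868902535709543], [0.695906395280375, -0.04231379964326948], [0.576112170568765, -0.046148900698448736]] [0.62503764 0.03061313]
screws [[0.5750083273742141, 0.08958717705928688], [0.6647986850555836, 0.0958244787980062], [0.674845989529817, -0.02709030439254398], [0.5847548178652953, -0.033727789432061756]] [0.62485195 0.03114839]
screws top [[0.6642677500940125, 0.09600416872836165], [0.6739947591815112, -0.027362501568111527], [0.5833790525046575, -0.03357367282102483], [0.5743588968156632, 0.08994010478709073]] [0.62400011 0.03125202]
pad top [[ 0.58577309 -0.05537034]
 [ 0.58682884 -0.0860245 ]]
```

>>> carry_out:
  rows:
    - {"offset": [8,0,-40],"turn": [0,0,0],"hand": 1}
    - {"offset": [0,0,-40],"turn": [0,0,0],"hand": 1}
    - {"offset": [0,0,-40],"turn": [0,0,0],"hand": 1}
    - {"offset": [0,0,-25],"turn": [0,0,0],"hand": 1}
    - {"offset": [0,0,-13],"turn": [0,0,0],"hand": 1}
    - {"offset": [0,0,0],"turn": [0,0,0],"hand": 1}
    - {"offset": [0,0,0],"turn": [0,0,0],"hand": 1}

```text
t: 10.35
position: [0.4327, 0.0395, 0.0243]
eef_rot: [0.681, 0.732, 0.001, 0.001]
ft_force: [-0.8, 1.0, -0.5]
width: 0.0009
gripper_force: 0.0
```

>>> carry_out:
  rows:
    - {"offset": [5,0.4,0],"turn": [0,0,0],"hand": 1}
    - {"offset": [4,0.3,0],"turn": [0,0,0],"hand": 1}
    - {"offset": [4,0.3,0],"turn": [0,0,0],"hand": 1}
    - {"offset": [4,0.3,0],"turn": [0,0,0],"hand": 1}
    - {"offset": [5,0.4,0],"turn": [0,0,0],"hand": 1}
    - {"offset": [6,0.5,0],"turn": [0,0,0],"hand": 1}
    - {"offset": [6,0.4,0],"turn": [0,0,0],"hand": 1}
    - {"offset": [6,0.5,0],"turn": [0,0,0],"hand": 1}
    - {"offset": [6,0.4,0],"turn": [0,0,0],"hand": 1}
    - {"offset": [6,0.5,0],"turn": [0,0,0],"hand": 1}
    - {"offset": [6,0.4,0],"turn": [0,0,0],"hand": 1}
    - {"offset": [6,0.5,0],"turn": [0,0,0],"hand": 1}
    - {"offset": [6,0.4,0],"turn": [0,0,0],"hand": 1}
    - {"offset": [6,0.5,0],"turn": [0,0,0],"hand": 1}
    - {"offset": [5,0.4,0],"turn": [0,0,0],"hand": 1}
    - {"offset": [4,0.3,0],"turn": [0,0,0],"hand": 1}
    - {"offset": [3,0.2,0],"turn": [0,0,0],"hand": 1}
    - {"offset": [0,0,0],"turn": [0,0,0],"hand": 1}

```text
t: 12.6
position: [0.5205, 0.046, 0.0237]
eef_rot: [0.681, 0.732, 0.0, 0.0]
ft_force: [-0.9, -0.4, 0.5]
width: 0.0002
gripper_force: 0.0
```

>>> carry_out:
  rows:
    - {"offset": [3,0.2,0],"turn": [0,0,0],"hand": 1}
    - {"offset": [3,0.2,0],"turn": [0,0,0],"hand": 1}
    - {"offset": [2,0.2,0],"turn": [0,0,0],"hand": 1}
    - {"offset": [2,0.1,0],"turn": [0,0,0],"hand": 1}
    - {"offset": [0,0,0],"turn": [0,0,0],"hand": 1}

```text
t: 13.22
position: [0.5303, 0.0467, 0.0237]
eef_rot: [0.681, 0.732, 0.0, 0.0]
ft_force: [-0.7, -0.6, -0.6]
width: 0.0004
gripper_force: 0.1
```

>>> carry_out:
  rows:
    - {"offset": [2,0.2,0],"turn": [0,0,0],"hand": 1}
    - {"offset": [2,0.1,0],"turn": [0,0,0],"hand": 1}
    - {"offset": [1,0.1,0],"turn": [0,0,0],"hand": 1}
    - {"offset": [0,0,0],"turn": [0,0,0],"hand": 1}

```text
t: 13.72
position: [0.5327, 0.0468, 0.0234]
eef_rot: [0.681, 0.732, -0.002, -0.001]
ft_force: [-7.0, -0.9, 6.5]
width: 0.0003
gripper_force: 3.8
```

```bash
python3 - <<'E'
from h import *
s=ctrl.get_state();print(s["position"],s["ft_force"])
c=cap("wrist");cv2.imwrite("pics/w5.png",c["color"])
E
```

```text
[0.53265888 0.0468317  0.02341696] [-6.97186746 -0.85919342  6.53664587]
```

View pics/w5.png

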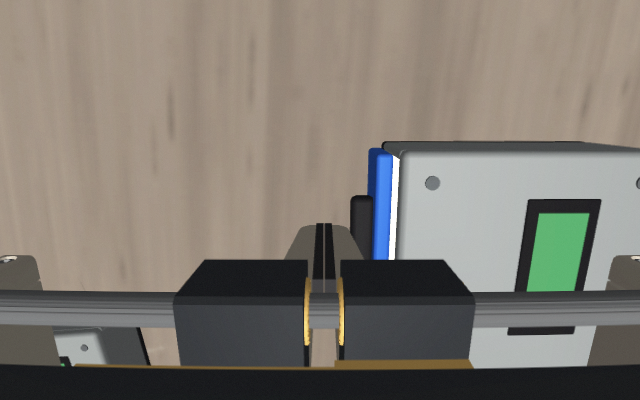

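The blue panel is at column 378, close to the case, but a thin white strip shows at (395,200). I'm pushing a little more to see whether it is at the stop.

>>> carry_out:
  rows:
    - {"offset": [2,0.1,0],"turn": [0,0,0],"hand": 1}
    - {"offset": [2,0.2,0],"turn": [0,0,0],"hand": 1}
    - {"offset": [0,0,0],"turn": [0,0,0],"hand": 1}
    - {"offset": [0,0,0],"turn": [0,0,0],"hand": 1}

```text
t: 14.28
position: [0.5328, 0.0468, 0.0232]
eef_rot: [0.681, 0.733, -0.005, -0.003]
ft_force: [-18.0, -0.8, 16.1]
width: 0.0004
gripper_force: 8.9
```

```bash
python3 - <<'E'
from h import *
c=cap("wrist");im=c["color"]
# row 200 profile cols 340-420
print([tuple(int(v) for v in im[200,k]) for k in range(364,408,2)])
T=np.array([.6245,.0312]);a=.075;R=np.array([[np.cos(a),-np.sin(a)],[np.sin(a),np.cos(a)]])
for uv,z in [((369.5,200),.042),((389,200),.042),((400,200),.060),((351,220),.036)]:
    P=onz(c,[uv],z)[0,:2];print(uv,z,P,(P-T)@R)
E
```

```text
[(35, 34, 35), (32, 30, 32), (35, 33, 33), (33, 30, 30), (41, 29, 25), (100, 48, 24), (202, 99, 49), (232, 127, 69), (240, 140, 77), (239, 136, 73), (238, 137, 72), (238, 135, 72), (233, 125, 66), (210, 104, 51), (254, 255, 255), (254, 255, 255), (254, 255, 255), (78, 78, 78), (108, 108, 105), (142, 144, 140), (160, 162, 159), (179, 181, 177)]
(369.5, 200) 0.042 [0.553401   0.07605199] [-0.06753838  0.05005333]
(389, 200) 0.042 [0.56252778 0.07674847] [-0.05838507  0.05006399]
(400, 200) 0.06 [0.5632941  0.08146701] [-0.05726734  0.05471184]
(351, 220) 0.036 [0.54624266 0.06367915] [-0.07560369  0.03825164]
```

Drawer is at a hard stop (18 N, no motion, panel's inner face flush with the case front), so it is shut. Backing off and rising.

>>> carry_out:
  rows:
    - {"offset": [-4,-0.3,0],"turn": [0,0,0],"hand": 1}
    - {"offset": [-10,-0.8,0],"turn": [0,0,0],"hand": 1}
    - {"offset": [-20,-1.5,0],"turn": [0,0,0],"hand": 1}
    - {"offset": [-5,0,40],"turn": [0,0,0],"hand": 1}
    - {"offset": [0,0,50],"turn": [0,0,0],"hand": 1}
    - {"offset": [0,0,50],"turn": [0,0,0],"hand": 1}
    - {"offset": [0,-30,50],"turn": [0,0,0],"hand": 1}
    - {"offset": [10,-30,0],"turn": [0,0,0],"hand": 1}
    - {"offset": [20,-40,0],"turn": [0,0,0],"hand": 1}
    - {"offset": [20,-20,0],"turn": [0,0,0],"hand": 1}
    - {"offset": [0,0,0],"turn": [0,0,0],"hand": 1}
    - {"offset": [0,0,0],"turn": [0,0,0],"hand": 1}
    - {"offset": [0,0,0],"turn": [0,0,0],"hand": 1}

```text
t: 15.95
position: [0.5494, -0.074, 0.2137]
eef_rot: [0.68, 0.733, 0.0, -0.0]
ft_force: [0.2, 0.7, 1.1]
width: 0.0004
gripper_force: 0.0
```

```bash
python3 - <<'E'
from h import *
import pickle
c=cap("wrist");pickle.dump(c,open("w6.pkl","wb"));print(np.round(ctrl.get_state()["joint_pos"],2))
im=c["color"];hsv=cv2.cvtColor(im,cv2.COLOR_BGR2HSV)
red=(((hsv[...,0]<8)|(hsv[...,0]>172))&(hsv[...,1]>150)&(hsv[...,2]>60)).astype(np.uint8)*255
for q in cv2.findContours(red,cv2.RETR_EXTERNAL,cv2.CHAIN_APPROX_NONE)[0]:
    if len(q)>20: print(cv2.boundingRect(q))
a=.075;R=np.array([[np.cos(a),-np.sin(a)],[np.sin(a),np.cos(a)]])
L=lambda x,y,z:np.r_[np.array([.6245,.0312])+R@[x,y],z]
pts=[]
for s in (51,73):
  for y in (-.082,-.114):
    pts.append(L((-s*np.cos(.75)+4*np.sin(.75))/1e3,y,.055+(s*np.sin(.75)+4*np.cos(.75))/1e3))
P=proj(c,np.array(pts));print(np.round(P,1))
o=cv2.resize(im,None,fx=1,fy=1)
for p in P: cv2.circle(o,tuple(int(round(v)) for v in p),2,(255,255,0),-1)
cv2.imwrite("pics/w6.png",o)
E
```

```text
[ 0.41  0.35 -0.42  1.82  0.16  1.01  0.01]
(130, 216, 31, 27)
(356, 168, 36, 42)
[[376.8 172.2]
 [375.5 206.9]
 [360.5 175.1]
 [359.6 211.5]]
```

View pics/w6.png

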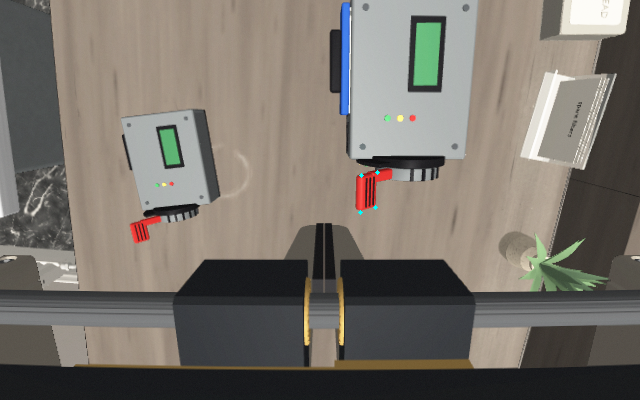

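The predicted pad corners fall on the real red pad (356–392, 168–210), so the geometry is confirmed. The lever is at rest and the drawer panel is flush. I'm turning the hand 90° and going above the pad.

>>> carry_out:
  rows:
    - {"offset": [5,0,0],"turn": [0,0,0.157],"hand": 1}
    - {"offset": [5,0,0],"turn": [0,0,0.157],"hand": 1}
    - {"offset": [5,0,0],"turn": [0,0,0.157],"hand": 1}
    - {"offset": [5,0,0],"turn": [0,0,0.157],"hand": 1}
    - {"offset": [5,0,0],"turn": [0,0,0.157],"hand": 1}
    - {"offset": [5,0,0],"turn": [0,0,0.157],"hand": 1}
    - {"offset": [5,0,0],"turn": [0,0,0.157],"hand": 1}
    - {"offset": [5,0,0],"turn": [0,0,0.157],"hand": 1}
    - {"offset": [5,1,0],"turn": [0,0,0.157],"hand": 1}
    - {"offset": [5,1,0],"turn": [0,0,0.157],"hand": 1}
    - {"offset": [0,0,-40],"turn": [0,0,0],"hand": 1}
    - {"offset": [0,0,-30],"turn": [0,0,0],"hand": 1}
    - {"offset": [0,0,-19],"turn": [0,0,0],"hand": 1}
    - {"offset": [0,0,0],"turn": [0,0,0],"hand": 1}
    - {"offset": [0,0,0],"turn": [0,0,0],"hand": 1}
    - {"offset": [0,0,0],"turn": [0,0,0],"hand": 1}

```text
t: 18.0
position: [0.6007, -0.0732, 0.1259]
eef_rot: [-0.036, 0.999, -0.0, 0.001]
ft_force: [0.2, 0.6, 0.4]
width: 0.0004
gripper_force: 0.0
```

>>> carry_out:
  rows:
    - {"offset": [-1.6,1.2,-13],"turn": [0,0,0],"hand": 1}
    - {"offset": [0,0,-13],"turn": [0,0,0],"hand": 1}
    - {"offset": [-5,-0.4,-6],"turn": [0,0,0],"hand": 1}
    - {"offset": [-5,-0.4,-6],"turn": [0,0,0],"hand": 1}
    - {"offset": [-3.5,-0.3,-7],"turn": [0,0,0],"hand": 1}
    - {"offset": [-3.5,-0.2,-7],"turn": [0,0,0],"hand": 1}
    - {"offset": [-4.5,-0.3,-7.5],"turn": [0,0,0],"hand": 1}
    - {"offset": [-4.5,-0.4,-7.5],"turn": [0,0,0],"hand": 1}
    - {"offset": [0,0,0],"turn": [0,0,0],"hand": 1}

```text
t: 19.12
position: [0.576, -0.0734, 0.0588]
eef_rot: [-0.036, 0.999, 0.0, 0.004]
ft_force: [3.9, -0.0, 7.3]
width: 0.0006
gripper_force: 3.4
```

>>> carry_out:
  rows:
    - {"offset": [-4,-0.3,-7],"turn": [0,0,0],"hand": 1}
    - {"offset": [-4,-0.3,-7],"turn": [0,0,0],"hand": 1}
    - {"offset": [-2,-0.2,-5],"turn": [0,0,0],"hand": 1}
    - {"offset": [0,0,0],"turn": [0,0,0],"hand": 1}
    - {"offset": [0,0,0],"turn": [0,0,0],"hand": 1}

```text
t: 19.75
position: [0.5661, -0.0741, 0.0403]
eef_rot: [-0.036, 0.999, 0.0, 0.004]
ft_force: [3.3, 1.0, 10.4]
width: 0.0002
gripper_force: 4.3
```

>>> carry_out:
  rows:
    - {"offset": [0,0,-2],"turn": [0,0,0],"hand": 1}
    - {"offset": [0,0,0],"turn": [0,0,0],"hand": 1}
    - {"offset": [0,0,0],"turn": [0,0,0],"hand": 1}
    - {"offset": [0,0,0],"turn": [0,0,0],"hand": 1}
    - {"offset": [0,0,0],"turn": [0,0,0],"hand": 1}

```text
t: 20.38
position: [0.5664, -0.0741, 0.0393]
eef_rot: [-0.036, 0.999, -0.0, 0.004]
ft_force: [2.3, 1.1, 16.9]
width: 0.0007
gripper_force: 8.0
```

```bash
python3 - <<'E'
from h import *
c=cap("wrist");d=cap("side");t=cap("top")
o=np.zeros((400,800,3),np.uint8)
o[:,:400]=cv2.resize(c["color"][150:350,220:420],(400,400));o[:200,400:800]=cv2.resize(d["color"][170:230,260:380],(400,200));o[200:,400:]=cv2.resize(t["color"][140:225,270:440],(400,200))
cv2.imwrite("pics/w7.png",o)
E
```

View pics/w7.png

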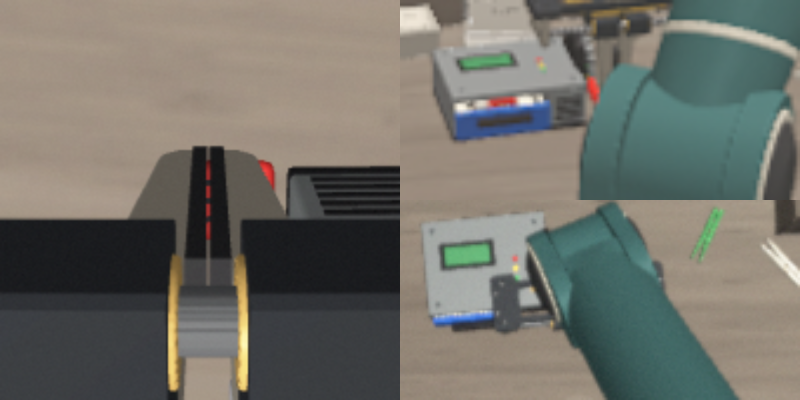

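The wrist crop shows the fingers on the red pad at (265,170). The side crop shows the drawer shut with the red cell inside at (500,100). The force (17 N, above the 8 N holding load, with almost no motion) puts the lever on the end stop past the third click.

```bash
python3 -c "
from cell import ctrl
print(ctrl.finish_job())"
```

```text
the job is handed in; nothing more can be done
None
```

I handed the job in with the battery in its cradle, the drawer shut against its stop, and the red lever held down at about 17 N, past the third click; the verdict was not shown.

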